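# Set the leather splitter's gauge to the third click and start it

## Task

On the bench leather splitter, use a fingertip to push the gauge lever along its slot, away from its home end, counting the clicks; stop with the lever sitting in the third notch after home, without running past it. Then press the round start button right down and let it spring back up. Push gently, do not grip the lever, and leave the shoe last, the hammer and the tin where they are.

Things in the scene. Friction and masses are not known exactly. Their poses are not given: they have to be found in the camera images.
- splitter: Leather splitter, bolted down: dark grey block 200 (x) by 300 (y) mm; flat deck 60 mm above the bench. Origin: centre of its underside; z up, y along the gauge slot from home to far end, -x the robot's side. Slot at x = -50 mm, in a bare metal plate with six marks on its -x side, the longest being home. Steel roller head at x = 11 to 90, y = -127 to 127 mm, up to 127 mm above the bench.
- gauge (a joint): Gauge lever's travel along the splitter's +y, m. 0 is home (start, end stop); notches at 0.016, 0.032, 0.048 (the third), 0.064, 0.080 (far stop). It takes about 4 N to leave a notch, falling to under 1 N at the crest half-way (8 mm on); 2 mm past the crest the lever snaps on by itself and settles within about 1 mm of the next notch.
- gauge_grip (a point): Centre of the lever's finger piece, a black block 36 (splitter x) by 18 (y) by 36 mm tall, from 70 to 106 mm above the bench (10 mm clear of the deck), this point at 88 mm. At home it lies at x = -50, y = -50 mm of the splitter. It moves with the lever; its axes are the splitter's. Push on its -y face.
- start (a joint): Travel of the start button, in m: 0 up, 0.006 fully down. It springs back; about 1.5 N starts it and 5 N holds it fully down.
- start_top (a point): Centre of the top face of the start button, a round black cap 32 mm in diameter in a round steel collar (44 mm in diameter, 12 mm high), on the deck at x = -50, y = 108 mm of the splitter. When up, the top is 22 mm above the deck, 82 mm above the bench. Press straight down.
- shoe_last_mid (a point): Centre of a loose ivory shoe last (a foot-shaped block) 252 mm long, 84 mm wide, 92 mm high, lying on the bench at the splitter's -y end; point 45 mm up. Leave it alone.
- hammer_mid (a point): Middle of a loose hammer 260 mm long with a wooden handle, lying on the bench at the splitter's +y end; point 13 mm up. Leave it alone.
- tin_mid (a point): Centre of a loose round metal tin 72 mm in diameter, 45 mm high, on the bench behind the splitter (+x side); point 22 mm up. Leave it alone.

How it is judged (in metres and radians):
On the way, in this order (a step that is already met when the one before it is completed fails the run):
1. the gauge lever sits in the third notch (value of joint gauge between 0.044 and 0.052 m), for 0.3 s.
2. the start button is pressed down (at least 5 of its 6 mm) (value of joint start above 0.005 m), for 0.02 s.
At the end, for the whole second after the job is handed in: The gauge lever rests in the third notch (within 4 mm of 48 mm), the start button has been pressed and is up again (within 1 mm) (all of step 1 and value of joint start below 0.001 m); the robot touches nothing.
It fails at once if the lever runs past the third notch (more than 8 mm beyond it) (value of joint gauge above 0.056 m).
It fails at once if the start button is pressed before the lever has reached the third notch (value of joint start above 0.004 m and value of joint gauge below 0.04 m).
It fails at once if the lever is gripped or shoved hard (more than 25 N between fingers and lever) (contact force between gauge and the fingers above 25 N).
It fails at once if the shoe last, hammer or tin is lifted or moved more than 20 mm (distance of any of shoe_last_mid, hammer_mid, tin_mid from where it was at the start of the episode above 0.02 m).
It also fails if it takes over 48 s, if anything falls off the work surface, if the arm or the gripper's body presses on something with over 40 N, if the wrist force passes 120 N, or if a joint passes its speed limit or range.

## Robot

A 6-joint arm with a two-finger parallel gripper is mounted at the origin on the work surface. World frame = base frame: x ahead of the robot, y to its left, z up, the work surface at z = 0. Lengths are in m, angles in degrees, forces in N, time in s.
With the tool pointing down it reaches from about 0.3 to 0.75 m from the base axis. Payload 8.5 kg.
Tool frame: the origin (TCP) lies midway between the tips of the shut fingers; the grasp point (between the pads) lies behind it (grasp_offset is the z of the grasp point in the tool frame, in m); z points along the fingers, y is the direction in which the jaws open and shut (so a half turn about z gives the same grasp; the last joint's range is limited). The gripper opens to 85 mm and grips with 20 to 120 N. Pads are 22 mm wide; open, the fingers measure 114 mm over their backs; the gripper's body (76 mm by 85 mm) begins 54 mm behind the grasp point. The pads swing forward as they close: fully open they stand 13 mm farther back than shut.
Start: joints at [-79.544, 21.807, 74.336, -0, 83.858, -12.336], TCP at [0.213, -0.507, 0.206] pointing down, gripper open.
Joint ranges: [-178.18, 178.18], [-50.72, 133.34], [12.68, 142.11], [-81.47, 261.47], [9.98, 163.14], [-165.26, 165.26]. Speed limits (degrees/s): [136.94, 136.94, 180, 180, 180, 180].

## Interface

Orientations are given as a 3x3 rotation matrix whose columns are the frame's x, y, z axes.
In Python, from rig import * gives the robot as it stands.
- The arm moves only by the shell command python3 -m pendant 'ROWS' [FORCE]. ROWS is JSON, one flat list of numbers, 7 for each row, row after row: the finger opening in mm, from 0 to 85.4, then the shift along the tool's x, y, z in units of 50 mm (1.0 is 50 mm), then the turn, a rotation vector about the tool's x, y, z in units of 8 degrees (1.0 is 8 degrees). In form: [hand, dx, dy, dz, wx, wy, wz, hand, dx, dy, dz, wx, wy, wz, ...]. A call has 1 to 12 rows; each row shifts and turns the commanded pose from where the row before left it, along the tool's axes as they then stand; what a row does not reach is not made up. A row lasts 1/10 s, in which the tool goes at most 50 mm and 8.59 degrees, less where a joint would pass 70% of its speed; a pose out of reach is approached as far as the arm can. A call is refused whole if a number of a shift passes 1 or a number of a turn 1, either way. A call with a gripper value outside its range is refused whole. The fingers move at their own pace and stop on an object; FORCE is the grip in N (left out, the last holds). Time passes only in rows, so rows that do not move let the fingers close. It gives the time, the measured TCP pose, the force and the opening at its end, in the units of the state.
- observe(): the state, without advancing time (a new reading comes with each control period).
- get_image(name): name is "scene" or "top" or "wrist"; returns a dict with "frame" (384x512x3 uint8, red, green, blue), "depth" (384x512 float32, m along the optical axis (not along the pixel's ray), 0 where there is no reading), "K" (3x3 intrinsics, pixels), "rvec" (rotation vector, rad) and "tvec" (3), from world to camera coordinates, as OpenCV has them. Camera axes: x right, y down, z forward; pixel columns grow to the right and rows downward; lengths in m; the calibration is good to about 2 mm. A picture is of the moment at which its call begins.
- close_job(): hands the job in, once; it reports no verdict.
The state is a dict: "time_s": time; "q": joint angles; "qvel": joint speeds; "joint_efforts": joint torques, N m; "position": TCP position; "tool_rot": TCP orientation; "ft_force": force on the tool from outside, world axes, zero at the start; "wrist_torque": the same for the moment, N m; "grip_width": finger opening in m.
Only numpy, scipy, OpenCV 4.12 (cv2) and the standard library are available. Lean on these libraries where they do the work, as an engineer would, in place of code of your own. Each camera call takes 0.05 s, during which the arm holds its last target.

## Working session

There is one attempt and no reset: what is moved stays moved. The work goes in short steps, Python scripts to look and compute and a shell command to move; the robot and the scene stay as the last step left them, time stands still between calls to the robot, and variables do not carry over. Pictures are saved under pics/ and viewed, and the job is handed in when it is done.

```bash
ls; mkdir -p pics; python3 - <<'E'
from rig import *
import cv2,numpy as np
s=observe(); print(s)
for n in ["scene","top","wrist"]:
    d=get_image(n); cv2.imwrite(f"pics/{n}0.png",d["frame"][:,:,::-1]); np.savez(f"pics/{n}0.npz",**d)
    R=cv2.Rodrigues(np.array(d["rvec"]))[0]; print(n,d["K"].tolist(),(-R.T@np.ravel(d["tvec"])).round(3))
E
```

```text
pics
{'time_s': 0.0, 'q': array([-7.95446604e+01,  2.18414270e+01,  7.43861661e+01, -1.06978735e-03,
        8.38588174e+01, -1.23338464e+01]), 'qvel': array([ 0.09011128,  0.04065892, -0.04323493,  0.01301096, -0.00457454,
        0.11102167]), 'joint_efforts': array([-1.46561329e-04, -4.48462701e+01, -2.31274474e+01, -2.21405421e-04,
        4.78870046e-03, -4.63560838e-06]), 'position': array([ 0.21298429, -0.50671603,  0.20579941]), 'tool_rot': array([[ 9.21935540e-01,  3.87343226e-01, -2.91937926e-04],
       [ 3.87343217e-01, -9.21934403e-01,  1.47973781e-03],
       [ 3.04018801e-04, -1.47730305e-03, -9.99998863e-01]]), 'ft_force': array([-0.36290909,  0.71486994, -0.19263581]), 'wrist_torque': array([ 0.00223021, -0.01333846, -0.01410158]), 'grip_width': 0.08537553406615667}
scene [[392.2150132375754, 0.0, 255.6027972299968], [0.0, 392.2150132375754, 186.059048598972], [0.0, 0.0, 1.0]] [1.043 0.637 0.619]
top [[376.3866427985091, 0.0, 254.09564799558277], [0.0, 376.3866427985091, 187.4628862947024], [0.0, 0.0, 1.0]] [0.587 0.051 0.906]
wrist [[272.4560792390457, 0.0, 258.5248164899959], [0.0, 272.4560792390457, 193.1013565819303], [0.0, 0.0, 1.0]] [ 0.28  -0.48   0.374]
```

View pics/top0.png

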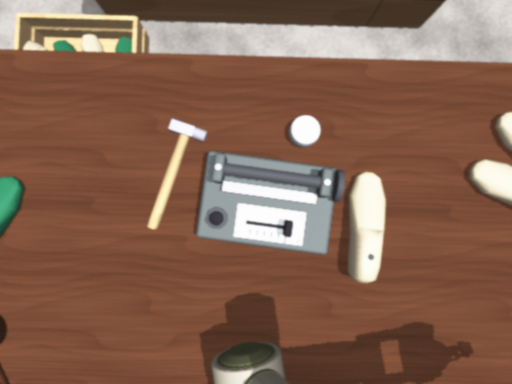

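View pics/scene0.png

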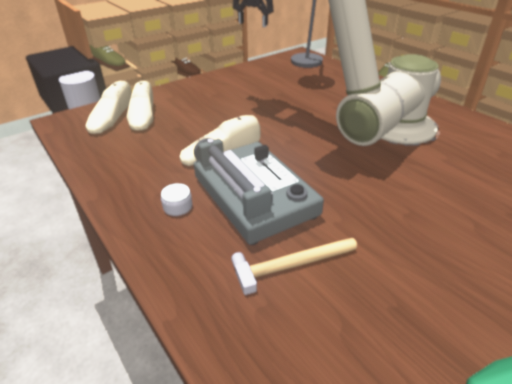

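View pics/wrist0.png

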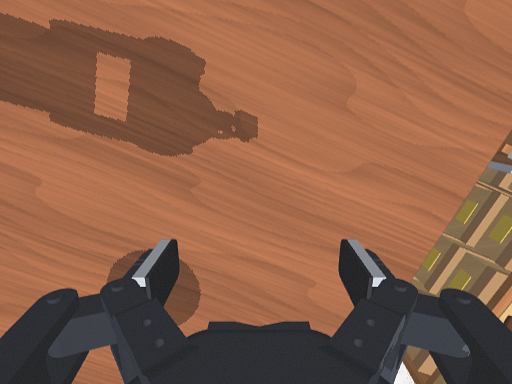

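The top view shows the splitter around pixel (268,200), with the lever's black block at (288,228), the button at (216,216), the hammer at (175,175), the tin at (305,130) and the last at (367,225). The splitter's +y runs image-left. Next I'll measure it from the depth.

```bash
cat > h.py <<'E'
import cv2,numpy as np
def cloud(d):
    K=d["K"];R=cv2.Rodrigues(np.array(d["rvec"],float))[0];t=np.ravel(d["tvec"])
    v,u=np.mgrid[:384,:512];z=d["depth"].astype(float)
    P=np.stack([(u-K[0,2])/K[0,0]*z,(v-K[1,2])/K[1,1]*z,z],-1)
    W=(P-t)@R; W[z==0]=np.nan; return W
def ray(d,uv,h):
    K=d["K"];R=cv2.Rodrigues(np.array(d["rvec"],float))[0];t=np.ravel(d["tvec"])
    c=-R.T@t; r=R.T@np.array([(uv[0]-K[0,2])/K[0,0],(uv[1]-K[1,2])/K[1,1],1]); return c+r*(h-c[2])/r[2]
E
python3 - <<'E'
from h import *
d=dict(np.load("pics/top0.npz")); W=cloud(d); f=d["frame"].astype(int)
print(ray(d,(288,228),.106),ray(d,(216,217),.082))
roi=np.zeros((384,512),bool);roi[145:262,190:348]=1
def med(m): return np.nanmedian(W[m],0).round(4),m.sum()
m=roi&(W[...,2]>.045)&(W[...,2]<.30)
m=cv2.morphologyEx(m.astype(np.uint8),cv2.MORPH_OPEN,np.ones((3,3)))
n,l,st,_=cv2.connectedComponentsWithStats(m); print(st)
# all deck points world xy: minAreaRect
k=1+np.argmax(st[1:,4]); 
dk=(l==k)&(W[...,2]<.066)&(W[...,2]>.054)
print(med(dk),"rect",cv2.minAreaRect((W[dk][:,:2]*1000).astype(np.float32)))
dark=roi&(f.max(2)<60)
n,l,st,c=cv2.connectedComponentsWithStats(dark.astype(np.uint8))
for i in range(1,n):
    if st[i,4]>15:
        q=l==i; print(st[i],c[i].round(1),np.nanpercentile(W[q][:,2],[10,50,90]).round(3),cv2.minAreaRect((W[q][:,:2]*1000).astype(np.float32)))
im=cv2.resize(d["frame"][140:265,185:350,::-1],None,fx=4.8,fy=4.8,interpolation=cv2.INTER_CUBIC); cv2.imwrite("pics/topz.png",im)
for nme,a,b in [("lever",(275,215),(300,242)),("btn",(200,200),(232,232))]:
    s=W[a[1]:b[1],a[0]:b[0]].reshape(-1,3); print(nme,np.histogram(s[:,2],np.arange(.05,.12,.005)))
    q=s[s[:,2]>(.1 if nme=="lever" else .0775)]; print(len(q),cv2.minAreaRect((q[:,:2]*1000).astype(np.float32)),np.median(q,0))
E
```

```text
[ 0.54106871 -0.03123656  0.106     ] [0.56018701 0.12384724 0.082     ]
[[     0      0    512    384 184805]
 [   197    151    148    104  11803]]
(array([0.5725, 0.0125, 0.0586]), np.int64(7829)) rect ((595.161376953125, 11.18609619140625), (297.35906982421875, 198.25698852539062), 83.32805633544922)
[332 171   6  30 100] [334.8 185.5] [0.066 0.079 0.094] ((635.4356689453125, -135.74501037597656), (1.1466526985168457, 65.25347900390625), 83.52495574951172)
[282 222   6  12  32] [284.9 227.3] [0.089 0.102 0.105] ((541.9804077148438, -25.14626693725586), (4.822691917419434, 24.148448944091797), 81.28152465820312)
lever (array([  0, 330, 182,   0,   2,   3,   5,   4,   3,   7, 106,  31,   0]), array([0.05 , 0.055, 0.06 , 0.065, 0.07 , 0.075, 0.08 , 0.085, 0.09 ,
       0.095, 0.1  , 0.105, 0.11 , 0.115]))
137 ((540.0310668945312, -32.890419006347656), (17.758485794067383, 35.50780487060547), 83.40281677246094) [ 0.54091122 -0.0330981   0.10383349]
btn (array([ 11, 526, 114,  74, 125,  68,  95,   0,   0,   0,   0,   0,   0]), array([0.05 , 0.055, 0.06 , 0.065, 0.07 , 0.075, 0.08 , 0.085, 0.09 ,
       0.095, 0.1  , 0.105, 0.11 , 0.115]))
159 ((558.4612426757812, 123.48698425292969), (30.897783279418945, 29.26231575012207), 46.594871520996094) [0.55807785 0.12399722 0.08044004]
```

View pics/topz.png

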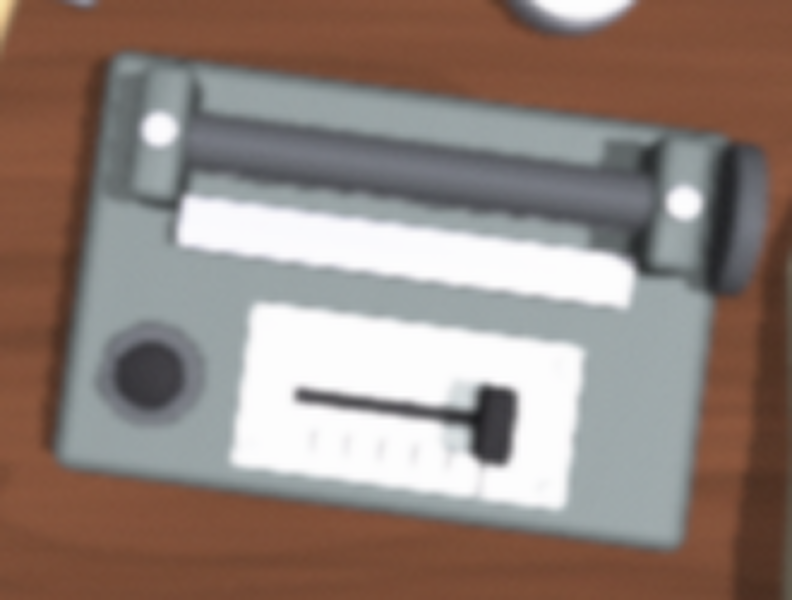

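The measurements agree with each other. The deck rectangle is 297×198 mm at a yaw of -6.7°, with its centre at (0.5952, 0.0112). The lever top is at (0.540, -0.033), against (0.5397, -0.0327) predicted. The button is at (0.5583, 0.1237), against (0.558, 0.124) predicted. I'll shut the hand and turn it so tool x lies along the slot, then measure the shift needed.

```bash
python3 -m pendant '[0,0,0,0,0,0,-0.95, 0,0,0,0,0,0,-0.95, 0,0,0,0,0,0,-0.95, 0,0,0,0,0,0,-0.95, 0,0,0,0,0,0,-0.95, 0,0,0,0,0,0,-0.95, 0,0,0,0,0,0,-0.95, 0,0,0,0,0,0,-0.92, 0,0,0,0,0,0,0]' 20
cat > w.py <<'E'
from rig import *
import numpy as np,sys
a=np.deg2rad(-6.69);ux=np.array([np.cos(a),np.sin(a),0]);uy=np.array([-np.sin(a),np.cos(a),0]);O=np.array([.5952,.0112,0])
def rep(tgt=None):
    s=observe();p=s["position"];R=s["tool_rot"]
    print("t",round(s["time_s"],2),"splitter xyz mm",(np.array([(p-O)@ux,(p-O)@uy,p[2]])*1000).round(1),"F(ux,uy,z)",[round(float(s["ft_force"]@e),2) for e in (ux,uy,np.array([0,0,1.]))],"yaw",np.rad2deg(np.arctan2(R[1,0],R[0,0])).round(2),"tilt",R[:,2].round(4),"w",round(s["grip_width"],4))
    if tgt is not None:
        T=O+ux*tgt[0]+uy*tgt[1]+np.array([0,0,tgt[2]]); print("tool shift/50mm",(R.T@(T-p)/.05).round(3))
if __name__=="__main__": rep([float(x)/1000 for x in sys.argv[1:4]] if len(sys.argv)>3 else None)
E
python3 w.py -50 -95 200
```

```text
time_s: 1.05
position: [0.213, -0.5069, 0.2062]
tool_rot: [[0.115, 0.993, -0.0], [0.993, -0.115, 0.001], [0.001, -0.0, -1.0]]
ft_force: [0.2, 0.7, 0.6]
grip_width: -0.0004
t 1.05 splitter xyz mm [-319.2 -559.1  206.2] F(ux,uy,z) [0.13, 0.73, 0.58] yaw 83.41 tilt [-1.e-04  6.e-04 -1.e+00] w -0.0004
tool shift/50mm [9.272 5.401 0.128]
```

```bash
python3 -m pendant '[0,0.84,0.49,0,0,0,0, 0,0.84,0.49,0,0,0,0, 0,0.84,0.49,0,0,0,0, 0,0.84,0.49,0,0,0,0, 0,0.84,0.49,0,0,0,0, 0,0.84,0.49,0,0,0,0, 0,0.84,0.49,0,0,0,0, 0,0.84,0.49,0,0,0,0, 0,0.84,0.49,0,0,0,0, 0,0.84,0.49,0,0,0,0, 0,0.84,0.49,0,0,0,0, 0,0,0,0,0,0,0]'
python3 w.py -50 -95 80
python3 - <<'E'
from rig import *
import cv2,numpy as np
d=get_image("wrist"); cv2.imwrite("pics/wrist1.png",d["frame"][:,:,::-1]); np.savez("pics/wrist1.npz",**d)
E
```

```text
time_s: 2.25
position: [0.5363, -0.075, 0.206]
tool_rot: [[0.114, 0.994, 0.0], [0.994, -0.114, 0.001], [0.001, 0.0, -1.0]]
ft_force: [-0.4, -0.4, -1.0]
grip_width: -0.0001
t 2.25 splitter xyz mm [-48.5 -92.5 206. ] F(ux,uy,z) [-0.36, -0.45, -1.02] yaw 83.47 tilt [ 4.0e-04  1.1e-03 -1.0e+00] w -0.0001
tool shift/50mm [-0.053 -0.031  2.52 ]
```

View pics/wrist1.png

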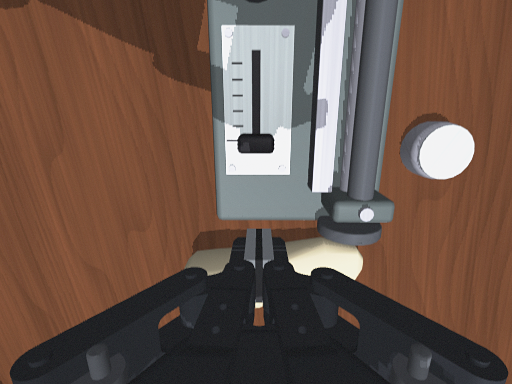

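The wrist view shows the fingers at (259,232), in line with the lever's black block at (256,144). The slot and its six marks lie beyond it, and the way is clear. I'll cross-check the lever from this view and go down.

```bash
python3 - <<'E'
from h import *; from w import O,ux,uy
d=dict(np.load("pics/wrist1.npz")); W=cloud(d)
q=W[125:165,225:285].reshape(-1,3); q=q[(q[:,2]>.1)&(q[:,2]<.115)]
r=cv2.minAreaRect((q[:,:2]*1000).astype(np.float32)); print(len(q),r, np.median(q[:,2]))
c=np.array([*r[0],0])/1000; print("splitter",(c-O)@ux,(c-O)@uy)
E
python3 -m pendant '[0,-0.05,-0.03,0.3,0,0,0, 0,0,0,0.5,0,0,0, 0,0,0,0.5,0,0,0, 0,0,0,0.5,0,0,0, 0,0,0,0.4,0,0,0, 0,0,0,0.3,0,0,0, 0,0,0,0,0,0,0,0,0,0,0,0,0,0]'
python3 w.py -50 -75 80
```

```text
665 ((538.6456909179688, -33.33823013305664), (17.7601318359375, 36.736839294433594), 83.4351806640625) 0.10583981918119252
splitter -0.05098064287938231 -0.05082339885068604
time_s: 3.1
position: [0.5323, -0.0825, 0.0819]
tool_rot: [[0.118, 0.993, 0.0], [0.993, -0.118, -0.0], [-0.0, 0.0, -1.0]]
ft_force: [0.9, 0.4, -0.6]
grip_width: 0.0002
t 3.1 splitter xyz mm [ -51.5 -100.4   81.9] F(ux,uy,z) [0.82, 0.46, -0.56] yaw 83.21 tilt [ 2.e-04 -2.e-04 -1.e+00] w 0.0002
tool shift/50mm [0.508 0.03  0.038]
```

```bash
python3 -m pendant '[0,0,0,0,0,0,0,0,0,0,0,0,0,0]' >/dev/null; python3 w.py;python3 -m pendant '[0,0,0,0,0,0,0,0,0,0,0,0,0,0]'>/dev/null; python3 w.py -50 -75 80

```

```text
t 3.3 splitter xyz mm [-51.2 -99.8  82.3] F(ux,uy,z) [-0.37, 0.32, 0.02] yaw 83.31 tilt [ 1.5e-03 -6.0e-04 -1.0e+00] w -0.0002
t 3.5 splitter xyz mm [-51.4 -99.5  81.8] F(ux,uy,z) [-0.04, 0.8, 0.3] yaw 83.35 tilt [ 6.e-04 -2.e-04 -1.e+00] w 0.0006
tool shift/50mm [0.49  0.028 0.035]
```

```bash
python3 -m pendant '[0,0.15,0.02,0.04,0,0,0, 0,0.15,0,0,0,0,0, 0,0.1,0,0,0,0,0, 0,0.04,0,0,0,0,0, 0,0.03,0,0,0,0,0, 0,0,0,0,0,0,0,0,0,0,0,0,0,0]'>/dev/null; python3 w.py; python3 -m pendant '[0,0.03,0,0,0,0,0, 0,0.03,0,0,0,0,0, 0,0,0,0,0,0,0]'>/dev/null; python3 w.py;  python3 -m pendant '[0,0.03,0,0,0,0,0, 0,0.03,0,0,0,0,0,0,0,0,0,0,0,0]'>/dev/null; python3 w.py
python3 - <<'E'
from rig import *
import cv2,numpy as np
d=get_image("wrist"); cv2.imwrite("pics/wrist2.png",d["frame"][:,:,::-1]); np.savez("pics/wrist2.npz",**d)
E
```

```text
t 4.2 splitter xyz mm [-50.5 -76.1  79.4] F(ux,uy,z) [0.51, 0.14, 0.44] yaw 83.34 tilt [-0. -0. -1.] w -0.0001
t 4.5 splitter xyz mm [-50.6 -72.9  79.4] F(ux,uy,z) [0.33, 0.14, -0.66] yaw 83.36 tilt [-1.e-04  0.e+00 -1.e+00] w 0.0002
t 4.8 splitter xyz mm [-50.5 -69.8  79.4] F(ux,uy,z) [0.32, -0.03, -0.02] yaw 83.37 tilt [-0.e+00  1.e-04 -1.e+00] w -0.0
```

View pics/wrist2.png

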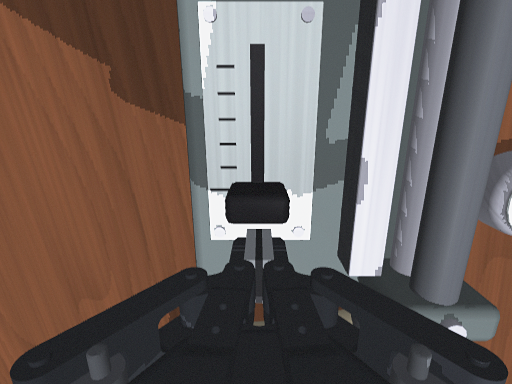

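The fingertip at (258,230) is about to touch the lever at (257,203). The lever is still at its home mark (row 189), and the other marks are at rows 167, 144, 119, 93 and 66. I'll push in small steps and watch the force.

```bash
for i in 1; do python3 -m pendant '[0,0.03,0,0,0,0,0,0,0,0,0,0,0,0]'>/dev/null; python3 w.py; python3 -m pendant '[0,0.03,0,0,0,0,0,0,0,0,0,0,0,0]'>/dev/null; python3 w.py;python3 -m pendant '[0,0.03,0,0,0,0,0,0,0,0,0,0,0,0]'>/dev/null; python3 w.py;python3 -m pendant '[0,0.03,0,0,0,0,0,0,0,0,0,0,0,0]'>/dev/null; python3 w.py;python3 -m pendant '[0,0.03,0,0,0,0,0,0,0,0,0,0,0,0]'>/dev/null; python3 w.py;done
```

```text
t 5.05 splitter xyz mm [-50.5 -68.5  79.5] F(ux,uy,z) [1.29, -1.16, 1.06] yaw 83.36 tilt [ 1.e-04 -2.e-04 -1.e+00] w -0.0003
t 5.25 splitter xyz mm [-50.4 -67.4  79.5] F(ux,uy,z) [-0.9, -4.53, 1.11] yaw 83.36 tilt [ 1.e-04 -9.e-04 -1.e+00] w 0.0001
t 5.45 splitter xyz mm [-50.5 -65.5  79.5] F(ux,uy,z) [-0.04, -2.18, 0.95] yaw 83.35 tilt [ 2.e-04 -1.e-04 -1.e+00] w -0.0001
t 5.65 splitter xyz mm [-50.5 -63.7  79.5] F(ux,uy,z) [0.51, -1.12, 0.72] yaw 83.36 tilt [ 2.e-04  4.e-04 -1.e+00] w 0.0006
t 5.85 splitter xyz mm [-50.5 -62.1  79.4] F(ux,uy,z) [0.83, -2.03, 0.74] yaw 83.36 tilt [ 2.e-04  4.e-04 -1.e+00] w 0.0001
```

```bash
python3 -m pendant '[0,0.03,0,0,0,0,0,0,0.03,0,0,0,0,0,0,0,0,0,0,0,0]'>/dev/null; python3 w.py; python3 -m pendant '[0,0.03,0,0,0,0,0,0,0,0,0,0,0,0]'>/dev/null; python3 w.py;python3 -m pendant '[0,0.03,0,0,0,0,0,0,0,0,0,0,0,0]'>/dev/null; python3 w.py;python3 -m pendant '[0,0.03,0,0,0,0,0,0,0,0,0,0,0,0]'>/dev/null; python3 w.py
python3 - <<'E'
from rig import *
import cv2,numpy as np
d=get_image("wrist"); cv2.imwrite("pics/wrist3.png",d["frame"][:,:,::-1]); np.savez("pics/wrist3.npz",**d)
E
```

```text
t 6.15 splitter xyz mm [-50.7 -59.1  79.3] F(ux,uy,z) [0.03, -0.05, -0.13] yaw 83.37 tilt [-3.e-04  6.e-04 -1.e+00] w -0.0002
t 6.35 splitter xyz mm [-50.7 -57.7  79.3] F(ux,uy,z) [0.75, 0.3, -0.04] yaw 83.36 tilt [-3.e-04  3.e-04 -1.e+00] w 0.0002
t 6.55 splitter xyz mm [-50.6 -56.4  79.4] F(ux,uy,z) [-0.54, -0.65, 0.29] yaw 83.36 tilt [-1.e-04  1.e-04 -1.e+00] w 0.0001
t 6.75 splitter xyz mm [-50.5 -54.9  79.4] F(ux,uy,z) [0.15, -0.49, -0.91] yaw 83.36 tilt [ 0.  0. -1.] w 0.0004
```

View pics/wrist3.png

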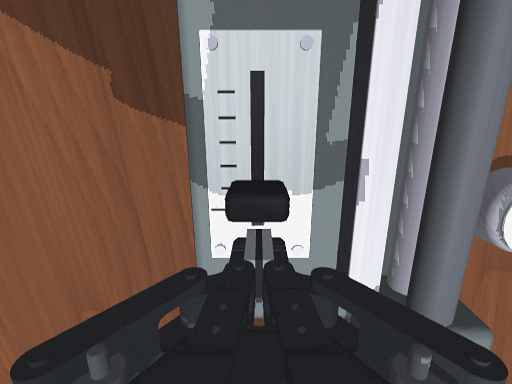

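That is the first click: the lever at (257,201) has left the fingertip and sits at the second mark (row 188). I'll measure it and go on.

```bash
cat > lev.py <<'E'
from h import *; from w import O,ux,uy
import sys
def lev(d):
    W=cloud(d); S=np.stack([(W-O)@ux,(W-O)@uy,W[...,2]],-1)
    m=(abs(S[...,0]+.05)<.025)&(S[...,1]>-.07)&(S[...,1]<.06)&(abs(S[...,2]-.106)<.005)&(d["frame"].max(2)<110)
    m[230:]=0
    y=S[m][:,1]; print("n",m.sum(),"lever x",S[m][:,0].mean().round(4),"travel from edges mm",((np.percentile(y,1)+np.percentile(y,99))/2*1000+50.8).round(1),"span",np.ptp(y).round(4))
for n in sys.argv[1:]: lev(dict(np.load(f"pics/{n}.npz")))
E
python3 lev.py wrist1 wrist2 wrist3
python3 -m pendant '[0,0.03,0,0,0,0,0,0,0.03,0,0,0,0,0,0,0.03,0,0,0,0,0,0,0,0,0,0,0,0]'>/dev/null; python3 w.py; python3 -m pendant '[0,0.03,0,0,0,0,0,0,0.03,0,0,0,0,0,0,0,0,0,0,0,0]'>/dev/null; python3 w.py; python3 -m pendant '[0,0.03,0,0,0,0,0,0,0.03,0,0,0,0,0,0,0,0,0,0,0,0]'>/dev/null; python3 w.py
python3 -m pendant '[0,0.02,0,0,0,0,0,0,0,0,0,0,0,0]'>/dev/null; python3 w.py
python3 - <<'E'
from rig import *
import cv2,numpy as np
d=get_image("wrist"); cv2.imwrite("pics/wrist4.png",d["frame"][:,:,::-1]); np.savez("pics/wrist4.npz",**d)
E
python3 lev.py wrist4
```

```text
n 626 lever x -0.051 travel from edges mm 0.7 span 0.0164
n 1877 lever x -0.0511 travel from edges mm 0.3 span 0.0192
n 1887 lever x -0.0512 travel from edges mm 15.7 span 0.02
t 7.2 splitter xyz mm [-50.5 -50.8  79.5] F(ux,uy,z) [-0.58, -3.01, 0.04] yaw 83.36 tilt [ 1.e-04 -7.e-04 -1.e+00] w -0.0002
t 7.5 splitter xyz mm [-50.5 -47.1  79.5] F(ux,uy,z) [-0.2, -1.32, 0.34] yaw 83.36 tilt [ 2.e-04  4.e-04 -1.e+00] w 0.0003
t 7.8 splitter xyz mm [-50.6 -44.   79.4] F(ux,uy,z) [-0.4, 0.15, -0.82] yaw 83.36 tilt [-1.e-04  7.e-04 -1.e+00] w 0.0002
t 8.0 splitter xyz mm [-50.6 -43.3  79.3] F(ux,uy,z) [-0.04, 0.16, 0.5] yaw 83.36 tilt [-2.e-04  3.e-04 -1.e+00] w -0.0002
n 1882 lever x -0.0513 travel from edges mm 27.2 span 0.0197
```

View pics/wrist4.png

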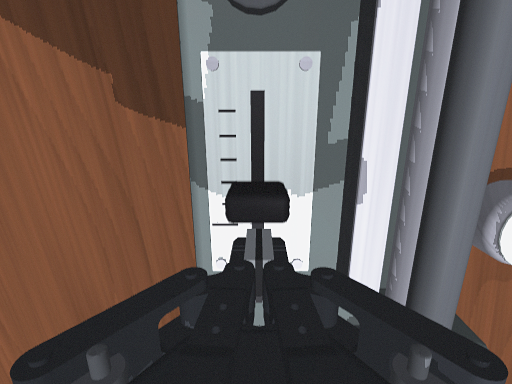

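The lever at (257,202) reads 27 mm of travel, mid-snap towards the second notch. I'll move on slightly and re-measure.

```bash
cat > pic.py <<'E'
from rig import *
import cv2,numpy as np,sys
n=sys.argv[1]; d=get_image(n.rstrip("0123456789")); cv2.imwrite(f"pics/{n}.png",d["frame"][:,:,::-1]); np.savez(f"pics/{n}.npz",**d)
E
python3 -m pendant '[0,0.03,0,0,0,0,0,0,0.03,0,0,0,0,0,0,0,0,0,0,0,0]'>/dev/null; python3 w.py; python3 pic.py wrist5; python3 lev.py wrist5
python3 -m pendant '[0,0.03,0,0,0,0,0,0,0,0,0,0,0,0]'>/dev/null; python3 w.py; python3 pic.py wrist6; python3 lev.py wrist6
```

```text
t 8.35 splitter xyz mm [-50.6 -40.3  79.4] F(ux,uy,z) [-0.47, -0.85, -0.03] yaw 83.36 tilt [-1.e-04  1.e-04 -1.e+00] w 0.0001
n 1892 lever x -0.0512 travel from edges mm 31.0 span 0.0218
t 8.6 splitter xyz mm [-50.6 -38.9  79.4] F(ux,uy,z) [-0.58, -0.81, -0.43] yaw 83.36 tilt [ 0.  0. -1.] w 0.0001
n 1901 lever x -0.0512 travel from edges mm 31.7 span 0.0199
```

View pics/wrist6.png

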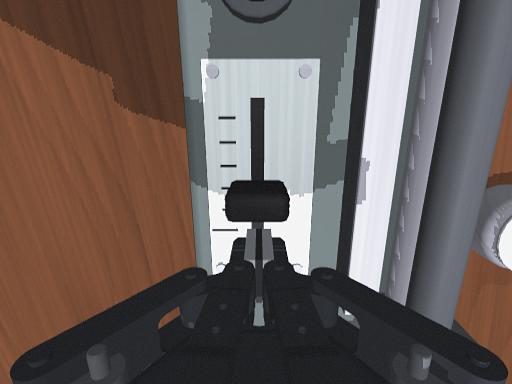

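That is the second click: the lever at (257,201) reads 31.7 mm and sits at the third mark (row 187). Now for the last one, in small steps with a measurement after each.

```bash

python3 -m pendant '[0,0.03,0,0,0,0,0,0,0.03,0,0,0,0,0,0,0.03,0,0,0,0,0,0,0,0,0,0,0,0]'>/dev/null; python3 w.py; python3 -m pendant '[0,0.03,0,0,0,0,0,0,0.03,0,0,0,0,0,0,0.03,0,0,0,0,0,0,0,0,0,0,0,0]'>/dev/null; python3 w.py; python3 pic.py wrist7; python3 lev.py wrist7
python3 -m pendant '[0,0.03,0,0,0,0,0,0,0,0,0,0,0,0]'>/dev/null; python3 w.py;
python3 -m pendant '[0,0.02,0,0,0,0,0,0,0,0,0,0,0,0]'>/dev/null; python3 w.py; python3 pic.py wrist8; python3 lev.py wrist8
```

```text
t 9.05 splitter xyz mm [-50.5 -34.8  79.5] F(ux,uy,z) [-0.24, -3.03, 0.36] yaw 83.36 tilt [ 1.e-04 -7.e-04 -1.e+00] w 0.0
t 9.45 splitter xyz mm [-50.6 -29.5  79.4] F(ux,uy,z) [-0.21, -1.38, -0.04] yaw 83.36 tilt [ 2.e-04  6.e-04 -1.e+00] w -0.0001
n 1878 lever x -0.0511 travel from edges mm 39.7 span 0.0178
t 9.7 splitter xyz mm [-50.6 -28.2  79.4] F(ux,uy,z) [-0.43, -0.02, -0.41] yaw 83.36 tilt [-1.e-04  4.e-04 -1.e+00] w -0.0002
t 9.9 splitter xyz mm [-50.6 -27.3  79.3] F(ux,uy,z) [-0.35, -0.37, -0.35] yaw 83.36 tilt [-2.e-04  3.e-04 -1.e+00] w 0.0001
n 1876 lever x -0.0512 travel from edges mm 42.4 span 0.0183
```

```bash

python3 -m pendant '[0,0.02,0,0,0,0,0,0,0,0,0,0,0,0,0,0,0,0,0,0,0]'>/dev/null; python3 w.py; python3 pic.py wrist9; python3 lev.py wrist9
python3 -m pendant '[0,0.02,0,0,0,0,0,0,0,0,0,0,0,0,0,0,0,0,0,0,0]'>/dev/null; python3 w.py; python3 pic.py wrist10; python3 lev.py wrist10
```

```text
t 10.25 splitter xyz mm [-50.6 -26.5  79.4] F(ux,uy,z) [0.35, 0.34, -0.15] yaw 83.35 tilt [-1.e-04  0.e+00 -1.e+00] w 0.0001
n 1928 lever x -0.0512 travel from edges mm 45.9 span 0.0239
t 10.6 splitter xyz mm [-50.5 -25.5  79.4] F(ux,uy,z) [0.88, 0.21, 0.16] yaw 83.35 tilt [ 1.e-04 -0.e+00 -1.e+00] w -0.0002
n 1912 lever x -0.0512 travel from edges mm 46.4 span 0.023
```

View pics/wrist10.png

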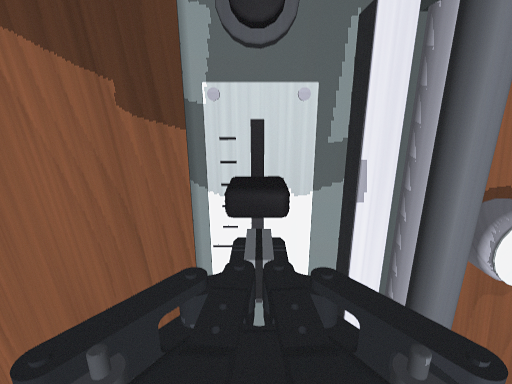

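The lever has snapped clear of the tip (a gap shows at (257,225)) and is level with the third mark after home (row 184). I'll back off, lift and re-measure.

```bash

python3 -m pendant '[0,-0.15,0,0,0,0,0,0,-0.25,0,0,0,0,0,0,0,0,-0.4,0,0,0,0,0,0,-0.5,0,0,0,0,0,0,-0.4,0,0,0,0,0,0,0,0,0,0,0,0,0,0,0,0,0]'>/dev/null; python3 w.py -50.6 107.5 140; python3 pic.py wrist11; python3 lev.py wrist11; python3 pic.py top1; python3 lev.py top1
```

```text
t 11.35 splitter xyz mm [-50.7 -46.2 144.1] F(ux,uy,z) [0.54, 0.65, -0.38] yaw 83.32 tilt [-0.e+00 -1.e-04 -1.e+00] w 0.0001
tool shift/50mm [3.074e+00 2.000e-03 8.300e-02]
n 1053 lever x -0.0512 travel from edges mm 48.5 span 0.0179lev.py:7: RuntimeWarning: Mean of empty slice.
  y=S[m][:,1]; print("n",m.sum(),"lever x",S[m][:,0].mean().round(4),"travel from edges mm",((np.percentile(y,1)+np.percentile(y,99))/2*1000+50.8).round(1),"span",np.ptp(y).round(4))
  ret = ret.dtype.type(ret / rcount)
Traceback (most recent call last):
  File "lev.py", line 8, in <module>
    for n in sys.argv[1:]: lev(dict(np.load(f"pics/{n}.npz")))
                           ~~~^^^^^^^^^^^^^^^^^^^^^^^^^^^^^^^^
  File "lev.py", line 7, in lev
    y=S[m][:,1]; print("n",m.sum(),"lever x",S[m][:,0].mean().round(4),"travel from edges mm",((np.percentile(y,1)+np.percentile(y,99))/2*1000+50.8).round(1),"span",np.ptp(y).round(4))
                                                                                                ~~~~~~~~~~~~~^^^^^
IndexError: index -1 is out of bounds for axis 0 with size 0
```

View pics/wrist11.png

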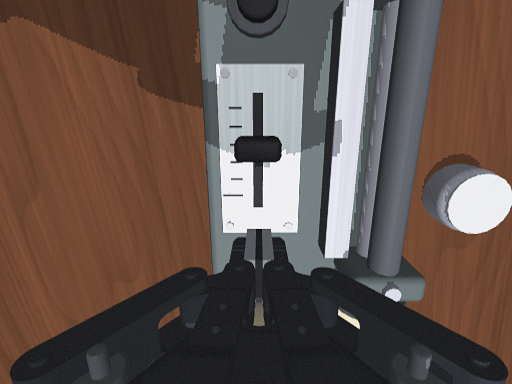

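The lever at (257,149) reads 48.5 mm of travel. Two free marks lie beyond it (rows 107 and 125), so it is in the third notch. The arm hides it from the top camera, which is why that check failed. Next I'll go over the button.

```bash

python3 -m pendant '[0,0.5,0,0,0,0,0,0,0.6,0,0,0,0,0,0,0.6,0,0,0,0,0,0,0.6,0,0,0,0,0,0,0.5,0,0,0,0,0,0,0.27,0,0,0,0,0,0,0,0,0,0,0,0,0,0,0,0,0,0,0]'>/dev/null; python3 w.py -50.6 107.5 140; python3 pic.py wrist12; python3 pic.py scene1
```

```text
t 12.25 splitter xyz mm [-50.7 107.2 144. ] F(ux,uy,z) [-0.22, -0.14, 0.01] yaw 83.35 tilt [-8.e-04 -4.e-04 -1.e+00] w 0.0
tool shift/50mm [0.006 0.002 0.08 ]
```

View pics/wrist12.png

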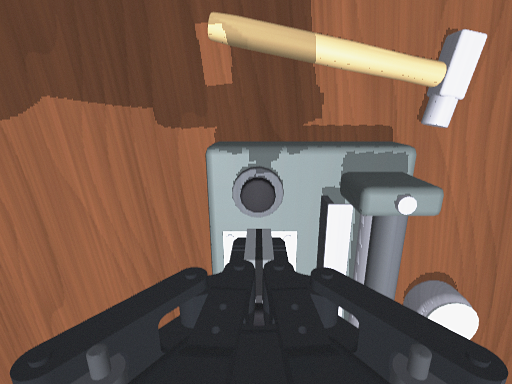

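View pics/scene1.png

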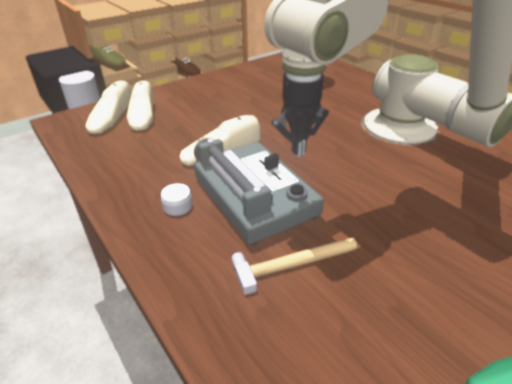

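In the wrist view the button is at (258,194), and its parallax fits a tip 60 mm above it. In the scene view the tip at (300,152) is above the button at (297,190). I'll confirm the button's position from depth.

```bash
python3 - <<'E'
from h import *; from w import O,ux,uy
d=dict(np.load("pics/wrist12.npz")); W=cloud(d); S=np.stack([(W-O)@ux,(W-O)@uy,W[...,2]],-1)
q=S[165:218,230:288].reshape(-1,3); q=q[(q[:,2]>.078)&(q[:,2]<.09)]
print(len(q),np.median(q,0),cv2.minEnclosingCircle((q[:,:2]*1000).astype(np.float32)))
E
```

```text
939 [-0.05163889  0.10829935  0.08215807] ((-51.437618255615234, 107.4674301147461), 15.826903343200684)
```

```bash

python3 -m pendant '[0,0,-0.01,0.4,0,0,0,0,0,0,0.4,0,0,0,0,0,0,0.25,0,0,0,0,0,0,0.07,0,0,0,0,0,0,0,0,0,0]'>/dev/null; python3 w.py; python3 -m pendant '[0,0,0,0.04,0,0,0,0,0,0,0.04,0,0,0,0,0,0,0,0,0,0]'>/dev/null; python3 w.py;python3 -m pendant '[0,0,0,0.03,0,0,0,0,0,0,0,0,0,0]'>/dev/null; python3 w.py;python3 -m pendant '[0,0,0,0.03,0,0,0,0,0,0,0,0,0,0]'>/dev/null; python3 w.py
```

```text
t 12.85 splitter xyz mm [-51.  107.6  88.4] F(ux,uy,z) [0.33, 0.13, 0.49] yaw 83.32 tilt [-3.e-04 -0.e+00 -1.e+00] w 0.0001
t 13.15 splitter xyz mm [-51.1 108.   84.6] F(ux,uy,z) [-0.13, -0.59, -1.29] yaw 83.35 tilt [ 4.e-04  0.e+00 -1.e+00] w 0.0001
t 13.35 splitter xyz mm [-51.2 108.   82.9] F(ux,uy,z) [-0.46, -0.21, 0.46] yaw 83.35 tilt [ 0.  0. -1.] w 0.0
t 13.55 splitter xyz mm [-51.2 108.   81.3] F(ux,uy,z) [-0.23, -0.24, -0.59] yaw 83.36 tilt [-3.e-04  0.e+00 -1.e+00] w 0.0001
```

```bash

python3 -m pendant '[0,0,0,0.03,0,0,0,0,0,0,0.03,0,0,0,0,0,0,0,0,0,0]'>/dev/null; python3 w.py; python3 -m pendant '[0,0,0,0.03,0,0,0,0,0,0,0,0,0,0]'>/dev/null; python3 w.py;python3 -m pendant '[0,0,0,0.03,0,0,0,0,0,0,0,0,0,0]'>/dev/null; python3 w.py
```

```text
t 13.85 splitter xyz mm [-51.3 108.   78.2] F(ux,uy,z) [1.07, 0.99, 0.33] yaw 83.35 tilt [-5.e-04 -0.e+00 -1.e+00] w 0.0002
t 14.05 splitter xyz mm [-51.2 107.9  76.7] F(ux,uy,z) [0.18, -0.05, 0.72] yaw 83.35 tilt [-3.e-04 -0.e+00 -1.e+00] w 0.0004
t 14.25 splitter xyz mm [-51.2 108.   75.3] F(ux,uy,z) [0.18, 0.41, 0.04] yaw 83.35 tilt [-3.e-04 -0.e+00 -1.e+00] w 0.0003
```

No force yet at z = 75 mm, where contact was expected near 82 mm. I'll look before going on.

```bash
python3 pic.py wrist13; python3 pic.py scene2; python3 pic.py top2; python3 - <<'E'
import cv2,numpy as np
d=cv2.imread("pics/scene2.png")[90:250,190:360]; cv2.imwrite("pics/scene2z.png",cv2.resize(d,None,fx=3.7,fy=3.7,interpolation=cv2.INTER_CUBIC))
E
```

```text
(no output)
```

View pics/wrist13.png

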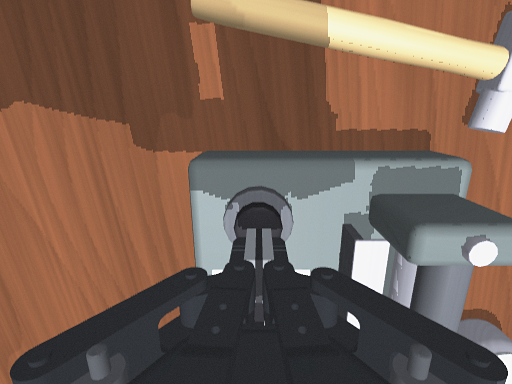

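View pics/scene2z.png

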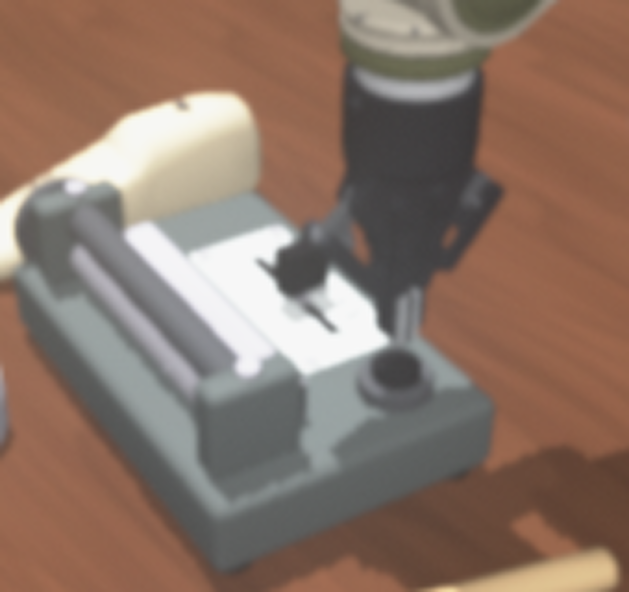

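The tip still looks short of the cap: it is at (405,335) in the zoomed scene crop, against the cap at (400,370). I'll locate the tip itself from depth.

```bash
python3 - <<'E'
from h import *; from w import O,ux,uy
for n in ("scene2","wrist13"):
    d=dict(np.load(f"pics/{n}.npz")); W=cloud(d); S=(np.stack([(W-O)@ux,(W-O)@uy,W[...,2]],-1)*1000).round(1)
    if n=="scene2":
        for v in range(164,202,2): print(v,[(u,*S[v,u].tolist()) for u in (296,300,304)])
    else:
        for v in range(190,262,5): print(v,[(u,*S[v,u].tolist()) for u in (250,259,268)])
E
```

```text
164 [(296, -37.2, 120.4, 156.1), (300, -48.8, 118.9, 151.2), (304, -58.0, 120.7, 149.0)]
166 [(296, -36.8, 121.4, 151.7), (300, -47.3, 121.3, 148.0), (304, -56.0, 123.8, 146.3)]
168 [(296, -38.1, 120.1, 145.4), (300, -48.5, 120.2, 141.7), (304, -58.8, 120.7, 138.4)]
170 [(296, -38.0, 120.6, 140.5), (300, -49.0, 120.0, 136.3), (304, -62.0, 117.2, 129.9)]
172 [(296, -42.0, 115.6, 130.8), (300, -49.6, 119.6, 130.5), (304, -64.7, 114.2, 121.7)]
174 [(296, -42.8, 114.9, 124.9), (300, -49.8, 119.9, 125.3), (304, -62.7, 117.3, 119.0)]
176 [(296, -43.6, 114.2, 118.8), (300, -51.0, 118.8, 118.9), (304, -65.1, 114.7, 111.1)]
178 [(296, -42.9, 115.6, 114.6), (300, -51.1, 119.2, 113.7), (304, -156.7, -1.8, -1.6)]
180 [(296, -43.5, 115.3, 108.7), (300, -52.8, 117.4, 106.6), (304, -150.7, 6.6, -0.6)]
182 [(296, -44.1, 114.9, 102.8), (300, -50.5, 120.9, 104.2), (304, -97.8, 74.7, 56.5)]
184 [(296, -58.0, 96.7, 80.2), (300, -83.8, 77.8, 58.0), (304, -92.1, 82.5, 57.7)]
186 [(296, -55.4, 100.7, 78.0), (300, -61.5, 107.5, 80.1), (304, -88.0, 88.3, 57.2)]
188 [(296, -49.5, 109.1, 80.2), (300, -57.2, 11
[... 1150 characters left out ...]
0, -56.3, 111.1, 83.3), (259, -50.6, 110.4, 81.6), (268, -44.9, 110.8, 82.6)]
230 [(250, -55.5, 118.1, 106.5), (259, -50.6, 118.3, 107.1), (268, -45.8, 118.4, 107.4)]
235 [(250, -55.3, 118.1, 112.9), (259, -50.7, 118.3, 113.3), (268, -45.9, 117.8, 112.3)]
240 [(250, -55.2, 118.0, 118.5), (259, -50.7, 118.4, 119.3), (268, -46.2, 118.0, 118.5)]
245 [(250, -55.0, 118.2, 124.2), (259, -50.7, 117.8, 123.4), (268, -46.3, 117.6, 123.0)]
250 [(250, -54.9, 118.0, 128.8), (259, -50.7, 118.3, 129.5), (268, -46.5, 117.7, 128.3)]
255 [(250, -54.7, 118.2, 133.8), (259, -50.7, 117.8, 133.1), (268, -46.7, 118.1, 133.6)]
260 [(250, -54.6, 118.0, 137.8), (259, -50.7, 118.4, 138.5), (268, -46.8, 117.9, 137.6)]
```

Both cameras put the visible fingertip at z ≈ 103 mm while the TCP reads 75 mm, about 27 mm apart. The button simply hasn't been reached. Before going on down, I'll check the knuckle clearance over the roller head.

```bash
python3 - <<'E'
from h import *; from w import O,ux,uy
for n in ("scene2","wrist13","wrist1","wrist6"):
    d=dict(np.load(f"pics/{n}.npz")); W=cloud(d); S=(np.stack([(W-O)@ux,(W-O)@uy,W[...,2]],-1)*1000)
    print(n,"tip", S[232,259].round(1) if n[0]=="w" else "")
    y0={"scene2":108,"wrist13":108,"wrist1":-92,"wrist6":-39}[n]
    for lo,hi in ((0,10),(10,20),(20,30),(30,40),(40,50),(50,60),(60,75),(75,95)):
        q=S[(S[...,0]+51>lo)&(S[...,0]+51<hi)&(abs(S[...,1]-y0)<45)&(S[...,2]>(95 if n!="scene2" else 130) )&(d["frame"].max(2)<100)]
        if n=="wrist1": q=q[q[:,2]>215]
        if len(q): print(lo,hi,len(q),"minz",np.percentile(q[:,2],1).round(1),"y",np.percentile(q[:,1],[5,95]).round())
E
```

```text
scene2 tip 
0 10 176 minz 139.4 y [118. 147.]
10 20 327 minz 134.5 y [106. 144.]
20 30 263 minz 148.6 y [112. 140.]
30 40 420 minz 157.9 y [101. 129.]
40 50 45 minz 163.9 y [111. 121.]
50 60 34 minz 175.0 y [116. 122.]
60 75 16 minz 185.5 y [102. 121.]
wrist13 tip [-50.6 117.7 108.3]
0 10 4547 minz 113.3 y [108. 127.]
10 20 3601 minz 114.8 y [114. 127.]
20 30 2594 minz 146.2 y [100. 120.]
30 40 3962 minz 151.2 y [ 99. 119.]
40 50 3478 minz 163.3 y [111. 120.]
50 60 2160 minz 174.3 y [117. 121.]
60 75 113 minz 184.2 y [118. 120.]
75 95 1692 minz 95.5 y [ 73. 126.]
wrist1 tip [-47.9 -82.7 239.2]
0 10 4310 minz 243.8 y [-98. -76.]
10 20 4530 minz 243.1 y [-86. -73.]
20 30 2273 minz 275.3 y [-96. -74.]
30 40 3306 minz 280.2 y [-101.  -81.]
40 50 4088 minz 290.0 y [-97. -81.]
50 60 2823 minz 302.2 y [-86. -80.]
60 75 420 minz 311.9 y [-82. -80.]
wrist6 tip [-50.  -29.  112.7]
0 10 5152 minz 101.4 y [-40. -15.]
10 20 4286 minz 102.0 y [-33. -17.]
20 30 2478 minz 150.0 y [-46. -27.]
30 40 3808 minz 154.5 y [-47. -27.]
40 50 3764 minz 166.8 y [-36. -27.]
50 60 2340 minz 178.0 y [-30. -26.]
60 75 177 minz 187.7 y [-29. -27.]
75 95 620 minz 100.6 y [-79.   3.]
```

Clearance is fine: the knuckles near the roller head are at 185 mm and would come down to about 155, above the head's 127. I'll go on down, watching the force.

```bash

python3 -m pendant '[0,0,0,0.1,0,0,0,0,0,0,0.1,0,0,0,0,0,0,0.04,0,0,0,0,0,0,0,0,0,0]'>/dev/null; python3 w.py; python3 -m pendant '[0,0,0,0.03,0,0,0,0,0,0,0.03,0,0,0,0,0,0,0,0,0,0]'>/dev/null; python3 w.py;python3 -m pendant '[0,0,0,0.03,0,0,0,0,0,0,0.03,0,0,0,0,0,0,0,0,0,0]'>/dev/null; python3 w.py;python3 -m pendant '[0,0,0,0.03,0,0,0,0,0,0,0,0,0,0]'>/dev/null; python3 w.py
```

```text
t 14.8 splitter xyz mm [-51.4 107.9  62.9] F(ux,uy,z) [-0.25, 1.47, 0.53] yaw 83.35 tilt [-0.001 -0.    -1.   ] w 0.0
t 15.1 splitter xyz mm [-51.2 108.   60.3] F(ux,uy,z) [0.75, 0.35, 1.28] yaw 83.35 tilt [-2.e-04  0.e+00 -1.e+00] w 0.0003
t 15.4 splitter xyz mm [-51.1 108.   57.3] F(ux,uy,z) [-0.77, 0.18, 0.01] yaw 83.35 tilt [-0.  0. -1.] w -0.0002
t 15.6 splitter xyz mm [-51.1 108.   56. ] F(ux,uy,z) [-0.32, 0.53, 2.76] yaw 83.36 tilt [ 2.e-04  0.e+00 -1.e+00] w 0.0002
```

Contact at about z = 56–57, with the force rising. I'll press in about 6 mm in small steps.

```bash

python3 -m pendant '[0,0,0,0.03,0,0,0,0,0,0,0.03,0,0,0,0,0,0,0,0,0,0]'>/dev/null; python3 w.py;python3 -m pendant '[0,0,0,0.02,0,0,0,0,0,0,0,0,0,0]'>/dev/null; python3 w.py;python3 -m pendant '[0,0,0,0.02,0,0,0,0,0,0,0,0,0,0]'>/dev/null; python3 w.py
```

```text
t 15.9 splitter xyz mm [-51.1 108.   52.9] F(ux,uy,z) [-1.08, 0.14, 3.48] yaw 83.35 tilt [ 2.e-04  0.e+00 -1.e+00] w 0.0001
t 16.1 splitter xyz mm [-51.1 107.9  52. ] F(ux,uy,z) [-0.36, -1.14, 4.39] yaw 83.35 tilt [ 2.e-04  0.e+00 -1.e+00] w -0.0
t 16.3 splitter xyz mm [-51.1 108.   51.1] F(ux,uy,z) [-0.25, -0.4, 6.12] yaw 83.35 tilt [ 4.e-04 -0.e+00 -1.e+00] w -0.0
```

```bash

python3 -m pendant '[0,0,0,0.02,0,0,0,0,0,0,0,0,0,0]'>/dev/null; python3 w.py;python3 -m pendant '[0,0,0,0.02,0,0,0,0,0,0,0,0,0,0]'>/dev/null; python3 w.py; python3 pic.py wrist14
```

```text
t 16.5 splitter xyz mm [-51. 108.  51.] F(ux,uy,z) [-3.67, 0.0, 13.45] yaw 83.36 tilt [ 1.1e-03 -1.0e-04 -1.0e+00] w -0.0001
t 16.7 splitter xyz mm [-50.9 108.   50.9] F(ux,uy,z) [-6.58, -1.45, 20.52] yaw 83.37 tilt [ 1.9e-03 -2.0e-04 -1.0e+00] w -0.0001
```

View pics/wrist14.png

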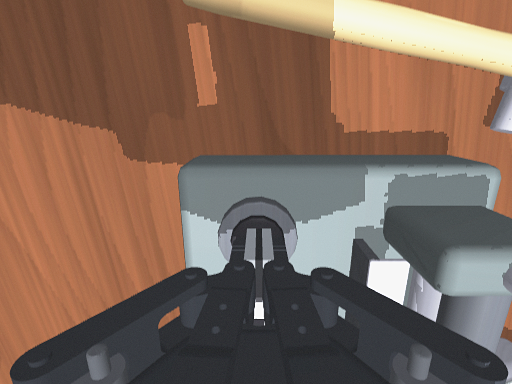

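The button is hard down: after the spring (2.8 to 6 N), the height stopped at 51.0 mm while the force rose to 20 N. The tip at (258,228) is inside the cap, off the collar. I'll lift straight up, move away and check.

```bash

python3 -m pendant '[0,0,0,-0.1,0,0,0,0,0,0,-0.3,0,0,0,0,0,0,-0.6,0,0,0,0,0,0,-0.9,0,0,0,0,0,0,-0.9,0,0,0,0,0,0.4,-0.4,-0.6,0,0,0,0,0.4,-0.6,0,0,0,0,0,0.4,-0.6,0,0,0,0,0,0.4,-0.6,0,0,0,0,0,0.2,-0.3,0,0,0,0,0,0,0,0,0,0,0,0,0,0,0,0,0,0]'>/dev/null; python3 w.py; python3 pic.py wrist15; python3 pic.py top3;python3 pic.py scene3
python3 - <<'E'
from h import *; from w import O,ux,uy
for n in ("top0","top3","scene0","scene3"):
    d=dict(np.load(f"pics/{n}.npz")); W=cloud(d); S=np.stack([(W-O)@ux,(W-O)@uy,W[...,2]],-1)
    f=d["frame"].max(2)
    q=S[(np.hypot(S[...,0]+.05,S[...,1]-.108)<.012)&(S[...,2]>.06)&(S[...,2]<.1)]; print(n,"button z",len(q),np.median(q[:,2]) if len(q) else None)
    q=S[(abs(S[...,0]+.05)<.022)&(S[...,1]>-.08)&(S[...,1]<.06)&(S[...,2]>.097)&(S[...,2]<.112)]
    print(" lever y",len(q),((q[:,1].min()+q[:,1].max())/2+.05).round(4) if len(q) else None)
E
```

```text
t 16.75 splitter xyz mm [-50.9 108.   50.9] F(ux,uy,z) [-5.78, -1.29, 21.42] yaw 83.36 tilt [ 1.8e-03 -2.0e-04 -1.0e+00] w 0.0001
top0 button z 94 0.0808778523339849
 lever y 143 -0.0002
top3 button z 0 None
 lever y 139 0.0478
scene0 button z 55 0.08035677681386603
 lever y 79 0.0029
scene3 button z 59 0.08410223902380524
 lever y 84 0.0504schema error: expected a multiple of 7 numbers
```

View pics/top3.png

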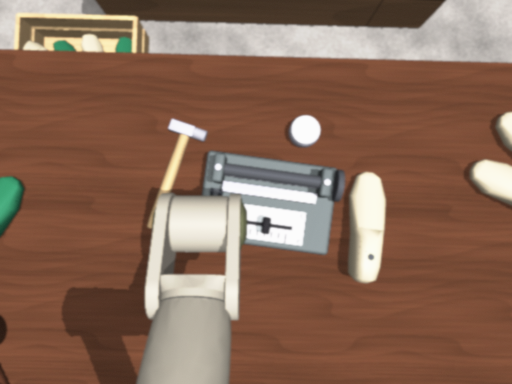

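View pics/scene3.png

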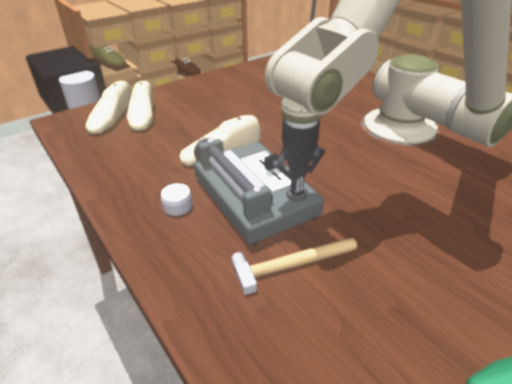

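The retreat was refused because I mistyped a row, so the arm is still pressing the button. The lever at (266,226) in the top view reads 47.8 mm, and the tip sits on the button at (297,190) in the scene view. I'll retype the retreat.

```bash

python3 -m pendant '[0,0,0,-0.1,0,0,0, 0,0,0,-0.3,0,0,0, 0,0,0,-0.6,0,0,0, 0,0,0,-0.9,0,0,0, 0,0,0,-0.9,0,0,0, 0,0,-0.4,-0.6,0,0,0, 0,0,-0.7,0,0,0,0, 0,0,-0.7,0,0,0,0, 0,0,-0.7,0,0,0,0, 0,0,-0.5,0,0,0,0, 0,0,0,0,0,0,0, 0,0,0,0,0,0,0]' && python3 w.py; python3 pic.py wrist16; python3 pic.py top4;python3 pic.py scene4
python3 - <<'E'
from h import *; from w import O,ux,uy
for n in ("top0","top4","scene0","scene4"):
    d=dict(np.load(f"pics/{n}.npz")); W=cloud(d); S=np.stack([(W-O)@ux,(W-O)@uy,W[...,2]],-1)
    q=S[(np.hypot(S[...,0]+.05,S[...,1]-.108)<.012)&(S[...,2]>.06)&(S[...,2]<.1)]; print(n,"button z",len(q),np.median(q[:,2]) if len(q) else None)
    q=S[(abs(S[...,0]+.05)<.022)&(S[...,1]>-.08)&(S[...,1]<.06)&(S[...,2]>.097)&(S[...,2]<.112)]
    print(" lever y",len(q),((q[:,1].min()+q[:,1].max())/2+.05).round(4) if len(q) else None)
E
```

```text
time_s: 18.1
position: [0.4081, 0.1418, 0.219]
tool_rot: [[0.116, 0.993, 0.0], [0.993, -0.116, 0.0], [0.0, 0.0, -1.0]]
ft_force: [0.3, -0.5, 0.3]
grip_width: -0.0001
t 18.1 splitter xyz mm [-201.   107.9  219. ] F(ux,uy,z) [0.34, -0.44, 0.28] yaw 83.36 tilt [ 5.e-04  0.e+00 -1.e+00] w -0.0001
top0 button z 94 0.0808778523339849
 lever y 143 -0.0002
top4 button z 96 0.08063518342545643
 lever y 139 0.0479
scene0 button z 55 0.08035677681386603
 lever y 79 0.0029
scene4 button z 57 0.08054665605258435
 lever y 87 0.0511
```

View pics/top4.png

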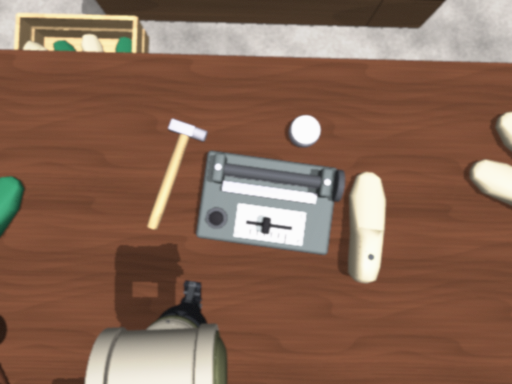

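View pics/scene4.png

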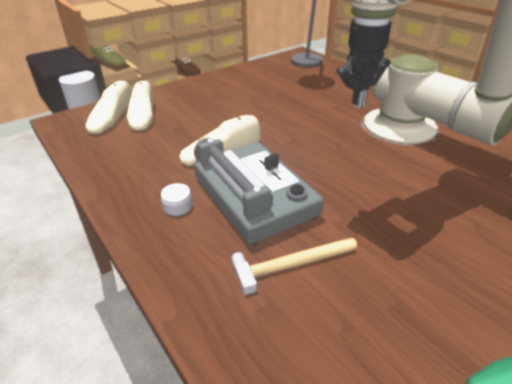

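The lever at (266,226) in the top view reads 47.9 mm. The button at (216,217) is back at its starting height (80.6 against 80.9 mm). The last, hammer and tin are at the same pixels as at the start, and the arm is clear. I'm handing in.

```bash
python3 -c "
from rig import *
print(close_job())"
```

```text
the job is handed in; nothing more can be done
None
```

I pushed the gauge lever with the shut fingertips through three clicks into the third notch, pressed the start button down to its stop, let it spring back, and moved clear. I then handed the job in at about 18 s; no verdict was reported.

**Last checks**
- **Lever:** the top view reads 47.9 mm of travel and the wrist view read 48.5 mm. The scene view read 51.1 mm, but it also read about 3 mm too high with the lever at home. Push forces read between steps were about 4.5 N at most.
- **Button:** it hit its stop, with the force reaching about 21 N. It came back up to 80.6 mm, against 80.9 mm before pressing.
- **Shoe last, hammer and tin:** they look to be at the same places in the top view as at the start; I did not measure them.
- **Robot:** it is clear of everything, with a force reading of about zero.

**What disagreed or failed**
- **Fingertip height:** the real fingertip sat about 27 mm above the reported TCP. The lever was therefore pushed near its top edge, and the button was met lower than planned.
- **Refused move:** one retreat was refused because I mistyped a row. The button was held down slightly longer, with no other effect.
- **Blocked view:** one top-view check of the lever failed because the arm hid it; I repeated it later.

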